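Clamp a stamp blank in the carving jig

ROBOT

A 6-joint arm with a two-finger parallel gripper is mounted at the origin on the work surface. World frame = base frame: x ahead of the robot, y to its left, z up, the work surface at z = 0. Lengths are in m, angles in rad, forces in N, time in s.
With the tool pointing down it reaches from about 0.3 to 0.75 m from the base axis. Payload 8.5 kg.
Tool frame: the origin (TCP) lies at the very end of the fingers, on their centre line; the grasp point (between the pads) lies 19 mm behind it; z points along the fingers, y is the line along which they close (so a half turn about z gives the same grasp; the last joint's range is limited). The gripper opens to 88 mm and grips with 3 to 60 N. Pads are 18 mm wide; open, the fingers measure 123 mm over their backs; the gripper's body (75 mm by 187 mm) begins 45 mm behind the grasp point.
Start: joints at [-1.537, 0.381, 1.297, -0, 1.464, -0.215], TCP at [0.135, -0.533, 0.239] pointing down, gripper open.
Joint ranges: [-3.11, 3.11], [-0.89, 2.33], [0.22, 2.48], [-1.42, 4.56], [0.17, 2.85], [-2.88, 2.88]. Speed limits (rad/s): [2.39, 2.39, 3.14, 3.14, 3.14, 3.14].

INTERFACE

Orientations are given as [roll, pitch, yaw] about the fixed x, y, z axes, in that order (R = Rz(yaw) Ry(pitch) Rx(roll)).
In Python, from cell import env gives the robot as it stands. Calls block until the motion is done:
- env.move_pose(position, orientation): joint-space move of the TCP to a pose.
- env.move_straight(position, rotation=None, velocity=0.15): straight line of the TCP; rotation=None keeps the orientation; velocity is the mean speed in m/s.
- env.set_joints(angles): joint-space move.
- env.gripper_to(opening, strength=None): opening from 0.0 (shut) to 1.0 (fully open); strength is the grip in N (None keeps the last); returns when the fingers have stopped.
- env.hold(seconds).
- env.inverse_kinematics(position, orientation): joint angles nearest the present ones, or None.
- env.read_state(): the state.
- env.capture(name): name is "side" or "top" or "wrist"; returns a dict with "pixels" (420x560x3 uint8, blue, green, red), "depth" (420x560 float32, m along the optical axis (not along the pixel's ray), 0 where there is no reading), "mtx" (3x3 intrinsics, pixels), "world_to_cam" (4x4, takes a point from world to camera coordinates); the wrist camera has in their place "hand_eye" (4x4, takes a point from camera to tool coordinates, whose origin is the TCP and whose axes are the flange's). Camera axes: x right, y up, looking along -z (the intrinsics and any distortion apply to the point x, -y, -z); pixel columns grow to the right and rows downward; lengths in m; the calibration is good to about 2 mm. A picture is of the moment at which its call begins: read the wrist's pose just before it.
A pose or a line that the arm cannot do raises env.Unreachable and nothing moves.
- env.close_job(): hands the job in; it is judged then, once.
The state is a dict: "time_s": time; "joint_pos": joint angles; "dq": joint speeds; "joint_torque": joint torques, N m; "tool_pos": TCP position; "eef_rot": TCP orientation; "contact_force": force on the tool from outside, world axes, zero at the start; "moment": the same for the moment, N m; "gripper_width": opening from 0.0 (shut) to 1.0 (fully open); "grasp_force": force on a finger pad.
Only numpy, scipy, OpenCV 4.12 (cv2) and the standard library are available. Lean on these libraries where they do the work, as an engineer would, in place of code of your own. Each camera call takes 0.05 s, during which the arm holds its last target. There are 200 camera calls.

TASK

Get the plain rectangular wooden block ready for carving: lay it flat and lengthwise in the jig's shallow tray between the end stop and the pulled-out stop, and let go. Then push the stop knob fully home, and after that push the toggle clamp's handle down over centre until it stays down by itself with the pad holding the block. Leave the stamps, brush, bowl, jar and wooden slat where they are.

Things in the scene. Friction and masses are not known exactly. Their poses are not given: they have to be found in the camera images.
- blank: The plain rectangular light-wood block (stamp blank) to be clamped: 100 mm along its x, 50 mm along its y, 46 mm high, about 0.15 kg, loose on the table, with no handle. Origin at the centre of its underside. Either end may go first.
- blank_mid (a point): The centre of the same wooden block.
- jig: The carving jig, fixed to the table: plywood base 18 mm thick, from -96 to +80 mm along its x and -50 to +150 mm along its y. Origin on the table under the centre of the tray, z up. The toggle clamp stands on its +y side, the sliding stop on its -x side, a fixed wooden end stop on its +x side.
- tray (a point): Centre of the tray's floor, 18 mm above the table, straight above the jig's origin. Two low rails along the jig's x, 6 mm high and 60 mm apart (inner faces at y = -30 and +30 mm), run from x = -60 to +50 mm. The end stop, 60 mm wide and 22 mm above the floor, has its face at x = +50 mm.
- stop_knob (a joint): Travel of the push-pull stop, m: 0 = fully home, 0.022 = fully out; starts 0.014 to 0.022 out. Pushed home it moves along the jig's +x against about 3 N of friction and may push the block along; it stays where left. Its jaw (40 mm wide, top 47 mm above the table) has its face at jig x = -52 mm minus this value: home, a 100 mm block has 2 mm of play.
- knob_face (a point): Centre of the outer (-x) face of the stop's round aluminium knob, 40 mm in diameter and 16 mm long, axis along the jig's x, 38 mm above the table; it moves with the knob. Home, this face is at x = -112 mm in the jig. The knob overhangs the bare table.
- handle (a joint): Angle of the toggle clamp's handle, rad: 0 = open (rising 56 degrees above level towards the jig's +y), 1.05 = down at its stop (5 degrees below level). Turns in the jig's y-z plane. Friction holds it open; past about 0.4 it may sink by its own weight until the pad rests on the block at about 0.75. From there it takes about 7 N at the grip; dead centre is at 0.95, then it goes on to 1.05 and stays.
- handle_pivot (a point): The handle's hinge axis, 54 mm above the table at x = 0, y = 114.5 mm in the jig; the axis runs along the jig's x.
- handle_grip (a point): Point on the axis of the handle's round grey grip, 88 mm from the hinge axis. The grip is 22 mm in diameter and runs from 53 to 115 mm from the hinge axis; it is pushed on its upper side, which faces the clamp bar.
- pad_tip (a point): Centre of the face of the clamp's sprung rubber pad (22 mm in diameter), on a bar 16 mm wide, 95 mm from the bar's hinge (jig y = 95 mm, z = 82 mm). Open, the bar stands upright, its end about 185 mm above the table at jig y = 66 to 106 mm; closed, the pad presses on the block at jig x = 0, y = 0 with about 8 N.
- stamp_waist: Bystander: waisted round wooden stamp, 60 mm in diameter, 55 mm high; origin under its centre.
- stamp_square: Bystander: square dark wooden stamp, 55 mm, with a round stem, 55 mm high; origin under its centre.
- brush: Bystander: brush lying on the table, 190 mm long.
- bowl: Bystander: terracotta bowl, 120 mm in diameter, 50 mm high.
- jar: Bystander: white jar, 66 mm in diameter, 90 mm high.
- slat: Bystander: loose wooden slat lying on the table, 360 x 35 x 8 mm.
Not all that is in view belongs to the job. What is shaped like the blank but orange or yellow is not meant.

How it is judged:
On the way, in this order (a step that is already met when the one before it is completed fails the run):
1. the block lies flat in the tray, released, with the stop still out and the clamp open (x of blank_mid in the frame of jig between -0.025 and 0.006 m and y of blank_mid in the frame of jig between -0.009 and 0.009 m and height (world z) of blank_mid between 0.037 and 0.045 m and angle between the x axis of blank and the x axis of jig, either way round below 0.2 rad and contact force between the fingers and blank below 0.1 N and value of joint handle below 0.4 rad), for 0.2 s.
2. the stop knob is pushed home while the clamp is still open (value of joint stop_knob below 0.003 m and value of joint handle below 0.4 rad), for 0.1 s.
3. the clamp handle is down over centre and the pad presses on the block (value of joint handle above 1 rad and contact force between pad and blank above 5 N), for 0.2 s.
At the end, for the whole second after the job is handed in: The block lies flat in the tray between the rails, up against the end stop (within about 5 mm), the stop knob is home (within 4 mm), and the clamp handle is down past centre (joint above 1.0 rad) with the pad pressing on the block by itself (more than 5 N), everything at rest (all of step 3 and value of joint stop_knob below 0.004 m and x of blank_mid in the frame of jig between -0.006 and 0.004 m and y of blank_mid in the frame of jig between -0.009 and 0.009 m and height (world z) of blank_mid between 0.037 and 0.045 m and angle between the x axis of blank and the x axis of jig, either way round below 0.2 rad and linear speed of blank below 0.02 m/s); the robot touches nothing.
It fails at once if a bystander is moved by more than 30 mm (distance of any of stamp_waist, stamp_square, brush, bowl, jar, slat from where it was at the start of the episode above 0.03 m).
It also fails if it takes over 59 s, if anything falls off the work surface, if the arm or the gripper's body presses on something with over 40 N, if the wrist force passes 120 N, or if a joint passes its speed limit or range.

## Working session

There is one attempt and no reset: what is moved stays moved. The work goes in short steps, each a Python script; the robot and the scene stay as the last script left them, time stands still between calls to the robot, and variables do not carry over. Pictures are saved under pics/ and viewed, at most 10 in all, crops included, and the job is handed in when it is done.

```bash
mkdir -p pics; ls; python3 - <<'E'
from cell import env
import cv2,numpy as np,pickle
d={}
for n in("side","top"):
    c=env.capture(n); d[n]=c; cv2.imwrite(f"pics/{n}0.png",c["pixels"]); print(n,c["mtx"].tolist(),c["world_to_cam"].round(3).tolist(),[k for k in c])
pickle.dump(d,open("d0.pkl","wb"))
print(env.read_state())
E
```

```text
pics
side [[514.7382057994647, 0.0, 278.041869697808], [0.0, 514.7382057994647, 210.5388413566138], [0.0, 0.0, 1.0]] [[0.997, -0.07, 0.019, -0.497], [0.037, 0.719, 0.694, -0.062], [-0.062, -0.692, 0.72, -1.849], [0.0, 0.0, 0.0, 1.0]] ['pixels', 'depth', 'mtx', 'world_to_cam']
top [[486.19796663034435, 0.0, 280.70023186780776], [0.0, 486.19796663034435, 206.63684271603591], [0.0, 0.0, 1.0]] [[-0.001, -1.0, 0.002, -0.071], [0.976, -0.0, 0.218, -0.505], [-0.218, 0.003, 0.976, -1.516], [0.0, 0.0, 0.0, 1.0]] ['pixels', 'depth', 'mtx', 'world_to_cam']
{'time_s': 0.1, 'joint_pos': array([-1.53731984e+00,  3.81074511e-01,  1.29815442e+00, -1.05965946e-05,
        1.46361203e+00, -2.15293238e-01]), 'dq': array([-0.00177053,  0.00015209, -0.00331601, -0.00070932,  0.00108087,
       -0.00186789]), 'joint_torque': array([ 5.06279088e-03, -4.38641059e+01, -2.24910074e+01,  7.15268101e-02,
        3.41713952e-02, -6.72349984e-05]), 'tool_pos': array([ 0.13540632, -0.53280454,  0.23823888]), 'eef_rot': array([-3.14037092e+00, -2.56389056e-04,  2.48770710e-01]), 'contact_force': array([ 0.08358787,  0.04460683, -1.00208123]), 'moment': array([-0.04858508,  0.03964096, -0.01530862]), 'grasp_force': 0.0, 'gripper_width': 0.998862566419016}
```

View pics/top0.png

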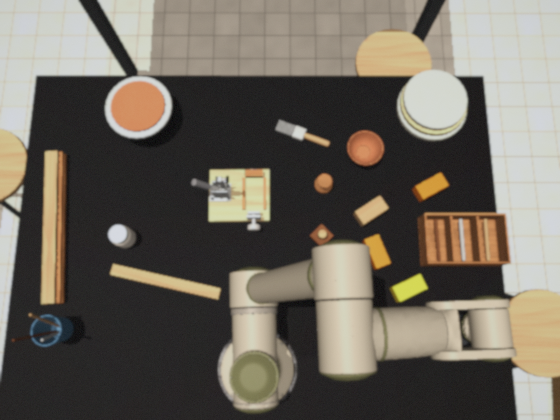

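View pics/side0.png

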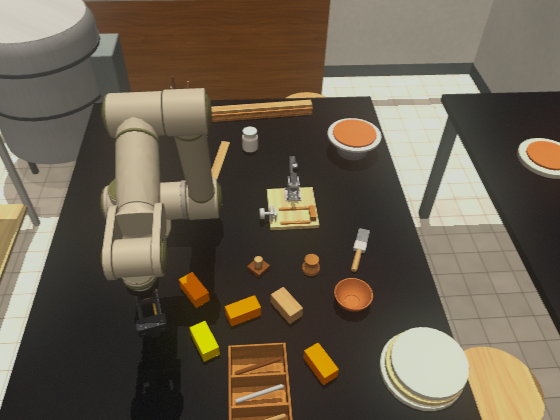

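Top view: the light-wood block is at (371,210). The others shaped like it are orange at (431,186) and (376,252), and yellow at (409,288). Only (371,210) is plain wood, seen in the side view at (287,305). The jig is around (240,195), with its knob at (254,222) facing the robot and the handle at (200,184) toward +y. I'll confirm this in one enlarged crop and measure.

```bash
cat > h.py <<'E'
import cv2,numpy as np
def ray(c,uv):
    T=c["world_to_cam"];K=c["mtx"];R=T[:3,:3]
    uv=np.atleast_2d(np.asarray(uv,float))
    d=np.c_[(uv[:,0]-K[0,2])/K[0,0],-(uv[:,1]-K[1,2])/K[1,1],-np.ones(len(uv))]
    return -R.T@T[:3,3], d@R
def plane(c,uv,z):
    o,d=ray(c,uv); return o+d*((z-o[2])/d[:,2])[:,None]
def cloud(c):
    v,u=np.nonzero(c["depth"]>0); o,d=ray(c,np.c_[u,v]); return u,v,o+d*c["depth"][v,u][:,None]
E
python3 - <<'E'
import pickle,cv2,numpy as np
from h import *
d=pickle.load(open("d0.pkl","rb"))
a=cv2.resize(d["top"]["pixels"][150:270,180:400],(800,436),interpolation=cv2.INTER_CUBIC)
cv2.imwrite("pics/crop_top.png",a)
b=cv2.resize(d["side"]["pixels"][145:335,220:380],(505,600),interpolation=cv2.INTER_CUBIC)
cv2.imwrite("pics/crop_side.png",b)
# rough table height check, blank
for n,(x0,x1,y0,y1) in dict(top=(350,392,192,228),side=(265,308,284,326)).items():
    c=d[n]; hsv=cv2.cvtColor(c["pixels"],cv2.COLOR_BGR2HSV)
    m=(hsv[...,2]>60)
    u,v,P=cloud(c); s=(u>=x0)&(u<x1)&(v>=y0)&(v<y1)&m[v,u]
    Q=P[s]; print(n,s.sum(),np.percentile(Q[:,2],[5,50,95]).round(3))
    t=Q[(Q[:,2]>.036)&(Q[:,2]<.056)]
    r=cv2.minAreaRect((t[:,:2]*1000).astype(np.float32)); print(" rect mm",r,t.mean(0).round(4), 'box',cv2.boxPoints(r).round(0).tolist())
    print(" hsv",np.median(hsv[v[s],u[s]],0))
c=d["top"];u,v,P=cloud(c);s=(u>=205)&(u<275)&(v>=165)&(v<235)
Q=P[s];t=Q[(Q[:,2]>.012)&(Q[:,2]<.030)]
r=cv2.minAreaRect((t[:,:2]*1000).astype(np.float32));print("jig rect",r,cv2.boxPoints(r).round(0).tolist())
E
```

```text
top 646 [-0.004  0.043  0.049]
 rect mm ((498.318115234375, -366.00006103515625), (50.436866760253906, 102.09893035888672), 33.45994186401367) [ 0.4976 -0.365   0.0445] box [[449.0, -337.0], [505.0, -422.0], [548.0, -395.0], [491.0, -310.0]]
 hsv [ 18.  96. 208.]
side 726 [0.002 0.044 0.051]
 rect mm ((499.2846984863281, -371.703369140625), (55.203243255615234, 104.47362518310547), 32.33863067626953) [ 0.4981 -0.3752  0.046 ] box [[448.0, -342.0], [504.0, -431.0], [551.0, -401.0], [495.0, -313.0]]
 hsv [ 18. 128. 209.]
jig rect ((538.7775268554688, 69.75487518310547), (212.20480346679688, 198.46360778808594), 0.2531430125236511) [[432.0, 169.0], [433.0, -30.0], [645.0, -29.0], [644.0, 169.0]]
```

View pics/crop_top.png

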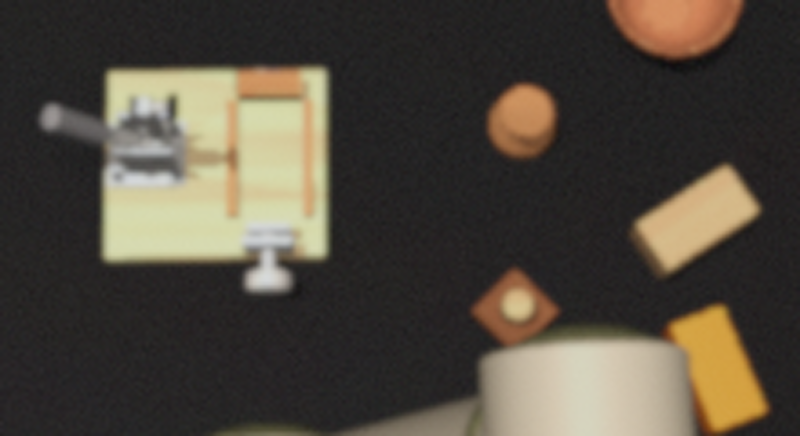

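View pics/crop_side.png

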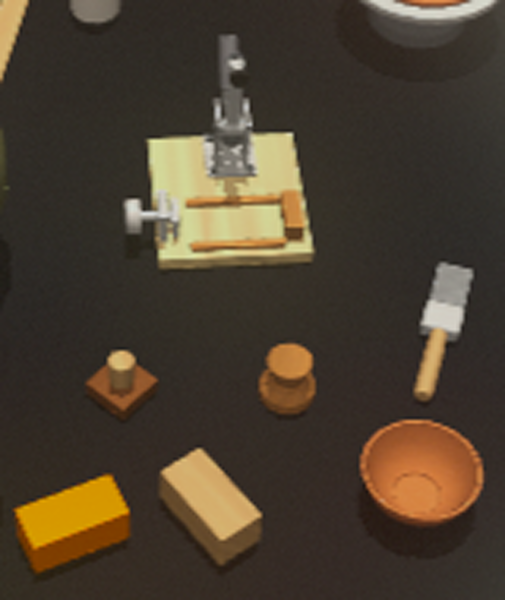

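The crops confirm the blank as the plain pale block (crop_top (695,220), crop_side (210,505)), with the orange one beside it. The jig's yaw is about 0 and the knob faces the robot. The rough blank pose is (0.498,-0.368), with the long axis at about -57°. I'll refine both with the wrist camera.

```bash
python3 - <<'E'
from cell import env
import cv2,numpy as np,pickle
from scipy.spatial.transform import Rotation as Ro
def snap(n):
    s=env.read_state(); c=env.capture("wrist")
    T=np.eye(4);T[:3,:3]=Ro.from_euler("xyz",s["eef_rot"]).as_matrix();T[:3,3]=s["tool_pos"]
    c["world_to_cam"]=np.linalg.inv(T@c["hand_eye"]);pickle.dump(c,open(n+".pkl","wb"));cv2.imwrite(f"pics/{n}.png",c["pixels"])
    print(n,s["time_s"],s["tool_pos"].round(4),s["eef_rot"].round(3),c["hand_eye"].round(3).tolist())
env.move_pose([0.54,0.02,0.34],[np.pi,0,0]); snap("wj")
env.move_pose([0.47,-0.34,0.27],[np.pi,0,-0.98]); snap("wb")
E
python3 - <<'E'
import cv2
cv2.imwrite("pics/w.png",cv2.resize(cv2.hconcat([cv2.imread(f"pics/{n}.png") for n in("wj","wb")]),(800,300)))
E
```

```text
wj 2.5583 [0.5401 0.0193 0.3398] [ 3.142e+00  0.000e+00 -1.000e-03] [[-0.001, 0.952, 0.306, 0.08], [1.0, 0.001, -0.001, 0.001], [-0.001, 0.306, -0.952, -0.147], [0.0, 0.0, 0.0, 1.0]]
wb 4.0 [ 0.4705 -0.3391  0.2704] [-3.141e+00 -1.000e-03 -9.780e-01] [[-0.001, 0.952, 0.306, 0.08], [1.0, 0.001, 0.001, -0.0], [0.0, 0.306, -0.952, -0.147], [0.0, 0.0, 0.0, 1.0]]
```

View pics/w.png

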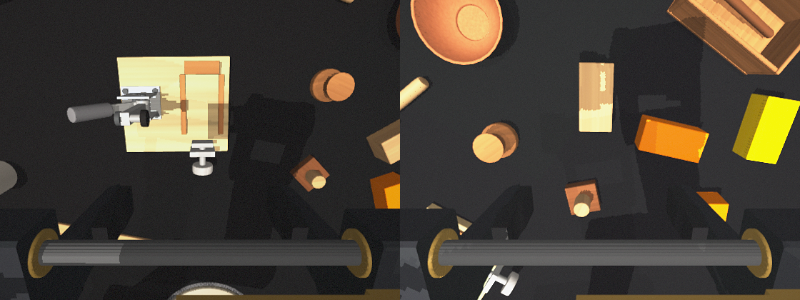

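The left half (wrist over the jig) shows the base at (118-230, 57-152), the rails at x≈183 and 221, the end stop at (202,68) and the knob at (203,168). In the right half, the blank is at (596,97), with orange to its right at (672,138). Next I measure precisely.

```bash
python3 - <<'E'
import pickle,cv2,numpy as np
from h import *
c=pickle.load(open("wb.pkl","rb"));u,v,P=cloud(c)
print("depth scatter", np.percentile(P[(u>240)&(u<300)&(v>90)&(v<180),2],[5,25,50,75,95]).round(3))
hsv=cv2.cvtColor(c["pixels"],cv2.COLOR_BGR2HSV)
m=((hsv[...,2]>70)*255).astype(np.uint8);m[:, :240]=0;m[:,312:]=0;m[:70]=0;m[200:]=0
m=cv2.morphologyEx(m,cv2.MORPH_OPEN,np.ones((3,3)))
k=max(cv2.findContours(m,0,1)[0],key=cv2.contourArea)
hull=cv2.convexHull(k)[:,0]
print("img rect",cv2.minAreaRect(hull),cv2.boundingRect(hull))
for z in(0.046,0.0):
    r=cv2.minAreaRect((plane(c,hull,z)[:,:2]*1000).astype(np.float32));print(z,r)
s=(u>240)&(u<312)&(v>70)&(v<200)&(P[:,2]>.036)
r=cv2.minAreaRect((P[s][:,:2]*1000).astype(np.float32));print("depth",r,P[s].mean(0))
# jig
c=pickle.load(open("wj.pkl","rb"));u,v,P=cloud(c);hsv=cv2.cvtColor(c["pixels"],cv2.COLOR_BGR2HSV)
def comp(m,lo):
    n,l,st,_=cv2.connectedComponentsWithStats(m)
    return [(st[i],np.argwhere(l==i)[:,::-1]) for i in range(1,n) if st[i,4]>lo]
roi=np.zeros(m.shape,bool);roi[60:225,150:335]=1
H,S,V=cv2.split(hsv)
b=((V>70)&(S>50)&roi).astype(np.uint8);b=cv2.morphologyEx(b,cv2.MORPH_OPEN,np.ones((3,3)))
st,p=max(comp(b,500),key=lambda t:t[0][4]);print("base",st)
h=cv2.convexHull(p.astype(np.int32))[:,0];X=plane(c,h,.018);r=cv2.minAreaRect((X[:,:2]*1000).astype(np.float32));print("base",r,cv2.boxPoints(r).round(1).tolist())
o=((H<17)&(S>110)&(V>60)&roi).astype(np.uint8)
for st,p in comp(o,60):
    for z in(.024,.040):
        r=cv2.minAreaRect((plane(c,p,z)[:,:2]*1000).astype(np.float32));print("wood",st,z,np.round(r[0],1),np.round(r[1],1),round(r[2],2))
# knob: bright grey
g=((S<60)&(V>110)&roi).astype(np.uint8);g[:185]=0
for st,p in comp(g,60): print("knob",st,(plane(c,[[st[0],st[1]],[st[0]+st[2],st[1]+st[3]]],.038)*1000).round(1).tolist())
for n,z0,z1 in(("handle",.09,.2),("knobd",.03,.07)):
    s=(u>80)&(u<335)&(v>60)&(v<250)&(P[:,2]>z0)&(P[:,2]<z1)
    print(n,s.sum(),P[s].min(0).round(3),P[s].max(0).round(3))
E
```

```text
depth scatter [0.001 0.046 0.047 0.047 0.048]
img rect ((274.5, 136.0), (98.0, 49.0), 90.0) (250, 87, 50, 99)
0.046 ((499.0165710449219, -370.8218078613281), (50.18060302734375, 100.69393157958984), 32.42554473876953)
0.0 ((496.98052978515625, -366.4941101074219), (56.394954681396484, 113.16387176513672), 32.425533294677734)
depth ((498.4645080566406, -370.5426330566406), (50.17713928222656, 99.73424530029297), 33.28044509887695) [ 0.4998628  -0.3724492   0.04702688]
base [  163    78   159   135 16232]
base ((556.6921997070312, 64.57479095458984), (176.84896850585938, 200.60601806640625), 0.4002332389354706) [[467.6000061035156, 164.3000030517578], [469.0, -36.29999923706055], [645.7999877929688, -35.099998474121094], [644.4000244140625, 165.5]]
wood [ 251   85   63  103 2192] 0.024 [571.4  14.2] [131.   80.3] 0.08
wood [ 251   85   63  103 2192] 0.04 [573.1  14.4] [126.5  77.5] 0.08
knob [175 185  19   8 117] [[512.5, 156.2, 38.0], [501.5, 132.0, 38.0]]
knob [218 195 100  17 969] [[498.7, 100.3, 38.0], [474.6, -33.7, 38.0]]
knob [176 198  28  15 331] [[494.7, 156.6, 38.0], [473.5, 120.6, 38.0]]
knob [265 209  36  16 332] [[479.0, 37.9, 38.0], [455.9, -11.0, 38.0]]
handle 2852 [0.546 0.083 0.09 ] [0.583 0.202 0.191]
knobd 2477 [ 0.434 -0.015  0.03 ] [0.636 0.145 0.07 ]
```

Every size checks out: the blank measures 50.2×100.7 mm and the jig base 176.8×200.6 mm. The jig origin is (0.565, 0.0146) with yaw 0.007, and the blank is at (0.499,-0.371) with yaw -1.0. I'll tilt the gripper 20° and grip 32 mm behind centre, so its body stays clear of the upright clamp bar.

```bash
cat >> h.py <<'E'
J=np.array([.565,.0146,0]);JY=.007;TH=np.radians(20)
def jw(x,y,z): c,s=np.cos(JY),np.sin(JY); return J+[c*x-s*y,s*x+c*y,z]
def tcp(g,yaw): return np.asarray(g)+.019*np.array([np.sin(TH)*np.cos(yaw),np.sin(TH)*np.sin(yaw),-np.cos(TH)])
def rpy(yaw): return [np.pi,-TH,yaw]
def show(env,t=""):
    s=env.read_state();print(t,round(s["time_s"],2),s["tool_pos"].round(4),s["eef_rot"].round(3),"F",s["contact_force"].round(1),"w",round(s["gripper_width"]*88,1),"gf",round(s["grasp_force"],1));return s
E
python3 - <<'E'
from cell import env
from h import *
import pickle
yb=-1.0
g=np.array([.499-.032*np.cos(yb),-.371-.032*np.sin(yb),.032]);p=tcp(g,yb)
env.gripper_to(.70)
env.move_pose(p+[0,0,.1],rpy(yb)); env.move_straight(p,velocity=.1);show(env,"at")
env.gripper_to(0,40);show(env,"grip")
env.move_straight(p+[0,0,.17],velocity=.2);show(env,"lift")
q=tcp(jw(-.041,0,.052),JY)
env.move_pose(q+[0,0,.10],rpy(JY));show(env,"above")
for n in("top","side"):
    c=env.capture(n);pickle.dump(c,open(n+"1.pkl","wb"));cv2.imwrite(f"pics/{n}1.png",c["pixels"])
a=cv2.imread("pics/side1.png")[100:300,200:380];b=cv2.imread("pics/top1.png")[130:260,170:330]
cv2.imwrite("pics/ab1.png",cv2.hconcat([cv2.resize(a,(400,444)),cv2.resize(b,(400,444))]))
E
```

```text
at 6.58 [ 0.4855 -0.3498  0.0148] [-3.141 -0.35  -1.   ] F [-0.3 -0.3  1. ] w 61.3 gf 0.0
grip 6.91 [ 0.4854 -0.3497  0.0147] [-3.141 -0.35  -1.   ] F [-1.1  1.   5. ] w 49.6 gf 40.0
lift 7.91 [ 0.4847 -0.3491  0.1827] [ 3.141 -0.346 -1.   ] F [ 0.1 -0.5 -2.2] w 49.5 gf 40.0
above 9.28 [0.531  0.0135 0.1343] [ 3.141 -0.35   0.006] F [ 0.2 -0.4 -1.8] w 49.6 gf 40.0
```

View pics/ab1.png

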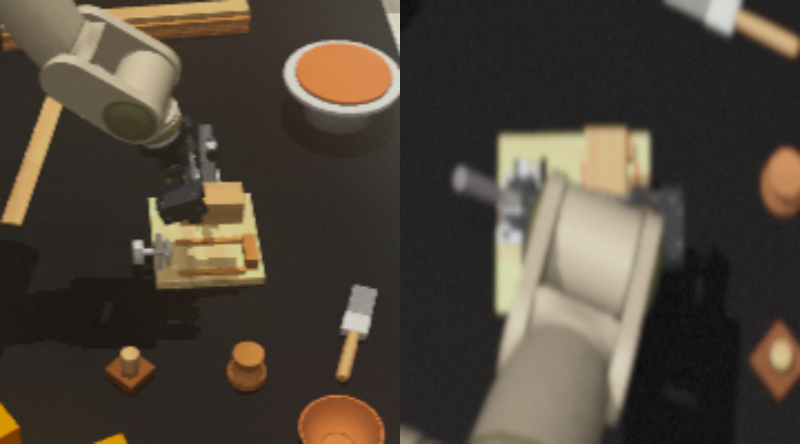

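The block is held level ahead of the fingers, left half (225,200), and is over the tray clear of the bar. Next I lower it, release, and check.

```bash
python3 - <<'E'
from cell import env
from h import *
import pickle
q=tcp(jw(-.041,0,.052),JY)
env.move_straight(q+[0,0,.02],velocity=.1);show(env,"20mm")
z=.008
while z>-.003:
    env.move_straight(q+[0,0,z],velocity=.06);s=show(env,z)
    if s["contact_force"][2]>6: break
    z-=.002 if z<.003 else .0035
env.gripper_to(.72,20);env.hold(.3);show(env,"open")
d=np.array([-np.sin(TH),0,np.cos(TH)])
p=np.array(env.read_state()["tool_pos"])
env.move_straight(p+.12*d,velocity=.15)
env.move_pose(jw(-.13,0,.30),[np.pi,0,JY]);s=show(env,"look")
from scipy.spatial.transform import Rotation as Ro
c=env.capture("wrist");T=np.eye(4);T[:3,:3]=Ro.from_euler("xyz",s["eef_rot"]).as_matrix();T[:3,3]=s["tool_pos"]
c["world_to_cam"]=np.linalg.inv(T@c["hand_eye"]);pickle.dump(c,open("w2.pkl","wb"));cv2.imwrite("pics/w2.png",c["pixels"])
u,v,P=cloud(c);L=P-J
k=(L[:,2]>.057)&(L[:,2]<.072)&(abs(L[:,0])<.09)&(abs(L[:,1])<.045)
r=cv2.minAreaRect((L[k][:,:2]*1000).astype(np.float32));print("block",r,np.median(L[k][:,2]))
k=(L[:,2]>.025)&(L[:,2]<.062)&(L[:,0]<-.1)&(L[:,0]>-.16)&(abs(L[:,1])<.04);print("knob",L[k].min(0),L[k].max(0))
E
```

```text
20mm 10.32 [0.5308 0.0143 0.0546] [ 3.141 -0.35   0.007] F [-1.5  0.1 -1.6] w 49.5 gf 40.0
0.008 10.68 [0.5304 0.0144 0.042 ] [-3.141 -0.349  0.007] F [ 0.2 -0.4 -1.9] w 49.6 gf 40.0
0.0045000000000000005 10.93 [0.5305 0.0144 0.0386] [-3.142 -0.349  0.007] F [ 0.1  0.7 -2.3] w 49.6 gf 40.0
0.0010000000000000005 11.18 [0.5304 0.0144 0.035 ] [-3.141 -0.349  0.007] F [ 0.3  0.2 -2.3] w 49.6 gf 40.0
-0.0009999999999999996 11.43 [0.5305 0.0144 0.033 ] [-3.142 -0.349  0.007] F [ 0.1 -0.  -1.7] w 49.8 gf 40.0
-0.0029999999999999996 11.68 [0.5307 0.0144 0.0325] [ 3.141 -0.351  0.008] F [-8.  -0.4 14.9] w 49.9 gf 40.0
open 12.38 [0.5305 0.0143 0.0311] [-3.142 -0.349  0.007] F [-0.  -0.2  0.7] w 63.1 gf 0.0
look 14.15 [0.435  0.0138 0.2985] [-3.141e+00  2.000e-03  7.000e-03] F [ 0.9 -0.2 -0.9] w 63.6 gf 0.0
block ((-24.88701629638672, -1.2223358154296875), (129.8097381591797, 50.05707931518555), 0.42970335483551025) 0.06507002904306547
knob [-0.13155551 -0.02088267  0.02508258] [-0.10011852  0.01772009  0.06035837]
```

View pics/w2.png

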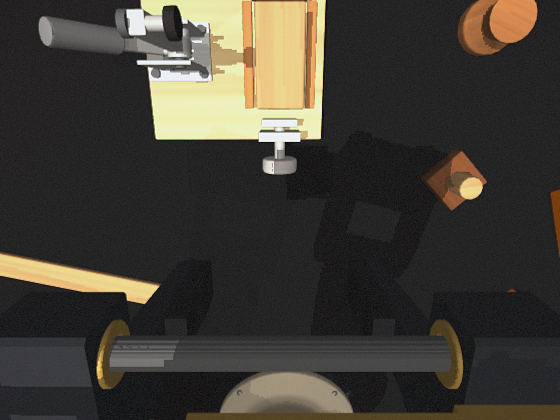

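The block lies flat in the tray between the rails, end at (280,107), with the jaw still clear at (280,122) and the knob face near jig x = -131 mm, about 19 mm out. Next is the knob push under force watch.

```bash
python3 - <<'E'
from cell import env
from h import *
R=[np.pi,0,JY]
env.gripper_to(0,20)
env.move_pose(jw(-.17,-.001,.12),R);env.move_straight(jw(-.17,-.001,.025),velocity=.15);show(env,"down")
env.move_straight(jw(-.150,-.001,.025),velocity=.06);s=show(env,"near")
f0=s["contact_force"][0];x=-.150
while x<-.105:
    x+=.002;env.move_straight(jw(x,-.001,.025),velocity=.04);s=env.read_state();f=s["contact_force"][0]-f0
    print(round(x,3),round(s["tool_pos"][0]-J[0],4),round(f,1),end=" | ")
    if f<-14: break
env.hold(.2);show(env,"end")
env.move_straight(jw(x-.03,-.001,.025),velocity=.15);env.move_straight(jw(x-.03,-.001,.30),velocity=.3)
s=show(env,"up")
import pickle
from scipy.spatial.transform import Rotation as Ro
c=env.capture("wrist");T=np.eye(4);T[:3,:3]=Ro.from_euler("xyz",s["eef_rot"]).as_matrix();T[:3,3]=s["tool_pos"]
c["world_to_cam"]=np.linalg.inv(T@c["hand_eye"])
u,v,P=cloud(c);L=P-J
k=(L[:,2]>.025)&(L[:,2]<.062)&(L[:,0]<-.09)&(L[:,0]>-.16)&(abs(L[:,1])<.04);print("knob",L[k].min(0),L[k].max(0))
k=(L[:,2]>.057)&(L[:,2]<.072)&(L[:,0]>-.08)&(L[:,0]<.09)&(abs(L[:,1])<.045);r=cv2.minAreaRect((L[k][:,:2]*1000).astype(np.float32));print("block",r)
# handle plan feasibility
for yaw in(JY+np.pi/2,JY-np.pi/2):
    print(yaw,[env.inverse_kinematics(jw(0,.1145+.088*np.cos(a)-.011*np.sin(a)-.012,.054+.088*np.sin(a)+.013),[np.pi,0,yaw]) is not None for a in np.radians([56,20,-5])])
E
```

```text
down 16.74 [0.3958 0.0122 0.0258] [ 3.141e+00 -2.000e-03  7.000e-03] F [ 0.3  0.5 -0.6] w 0.3 gf 0.0
near 17.23 [0.4151 0.0126 0.0251] [ 3.142 -0.     0.007] F [-0.8 -0.4 -0. ] w 0.3 gf 0.0
-0.148 -0.148 1.0 | -0.146 -0.1459 0.3 | -0.144 -0.1439 1.0 | -0.142 -0.142 0.4 | -0.14 -0.1402 -0.9 | -0.138 -0.138 -0.6 | -0.136 -0.1358 -1.5 | -0.134 -0.1337 -0.8 | -0.132 -0.1317 0.2 | -0.13 -0.1299 -1.3 | -0.128 -0.128 -1.4 | -0.126 -0.1259 -2.4 | -0.124 -0.1239 -2.2 | -0.122 -0.1235 -9.0 | -0.12 -0.1235 -17.4 | end 21.18 [0.4415 0.0129 0.0248] [-3.141  0.008  0.008] F [-18.2  -4.9  12.6] w 0.7 gf 9.2
up 22.59 [0.4149 0.0126 0.2989] [-3.141e+00  2.000e-03  7.000e-03] F [0.2 0.5 0. ] w 0.5 gf 0.0
knob [-0.11264663 -0.02346901  0.0339236 ] [-0.09056167  0.02191337  0.0614241 ]
block ((-15.991130828857422, -1.070404052734375), (72.9849853515625, 49.99651336669922), 0.3674579858779907)
1.5777963267948965 [True, True, True]
-1.5637963267948967 [False, False, False]
```

The knob is home (face at -112.6 mm) with the block against it. Now I push the handle along its arc.

```bash
python3 - <<'E'
from cell import env
from h import *
R=[np.pi,0,JY+np.pi/2]
def pt(a,n):
    a0=a;a=np.radians(a);w=.0115*np.clip(a0/30,0,1)
    return jw(0,.1145+.088*np.cos(a)-(.011+n)*np.sin(a)-w,.054+.088*np.sin(a)+(.011+n)*np.cos(a))
s0=pt(56,.008)
env.move_pose(s0+[0,0,.12],R);env.move_straight(s0,velocity=.12);s=show(env,"start")
f0=s["contact_force"]
a=56
while a>-9:
    a-=3;env.move_straight(pt(a,0),velocity=.08);s=env.read_state();f=s["contact_force"]-f0
    print(a,f.round(1),(s["tool_pos"]-pt(a,0)).round(4)[2],end=" | ")
    if np.linalg.norm(f)>(45 if a>5 else 28): print("stop");break
show(env,"end")
E
```

```text
start 24.94 [0.5644 0.151  0.1383] [ 3.14  -0.     1.578] F [-0.  -0.1 -0.1] w 0.6 gf 0.0
53 [-0.4 -0.3  1.3] -0.0002 | 50 [ 0.2 -0.5 -1. ] -0.0002 | 47 [ 1.  -0.4  0.8] -0.0002 | 44 [-0.3  0.6 -0.2] -0.0002 | 41 [ 0.6  1.  -1. ] -0.0002 | 38 [0.5 0.1 0.4] -0.0003 | 35 [-0.6  0.4  0. ] -0.0003 | 32 [ 0.4 -0.2 -0.8] -0.0003 | 29 [0.8 0.7 1. ] -0.0003 | 26 [ 0.3  0.9 -1. ] -0.0003 | 23 [0.1 0.7 0. ] -0.0003 | 20 [-0.2  0.  -0.7] -0.0003 | 17 [-0.5  0.1  0.4] -0.0003 | 14 [-0.4  0.3  0.3] -0.0003 | 11 [-0.1  0.3 -0.6] -0.0002 | 8 [ 0.6 -0.4  1. ] -0.0002 | 5 [ 0.6 -0.6  0.2] -0.0004 | 2 [-0.6 -0.2  0.4] -0.0005 | -1 [0.8 1.  0.5] -0.0005 | -4 [1.  0.5 0.6] 0.0 | -7 [-9.5 -2.5 29.9] 0.0037 | stop
end 30.25 [0.5641 0.2178 0.0579] [ 3.138 -0.     1.578] F [-9.6 -2.7 29.8] w 0.4 gf 14.9
```

```bash
python3 - <<'E'
from cell import env
from h import *
c=env.capture("side");cv2.imwrite("pics/s3.png",cv2.resize(c["pixels"][110:260,230:350],(480,600),interpolation=cv2.INTER_CUBIC))
E
```

```text
(no output)
```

View pics/s3.png

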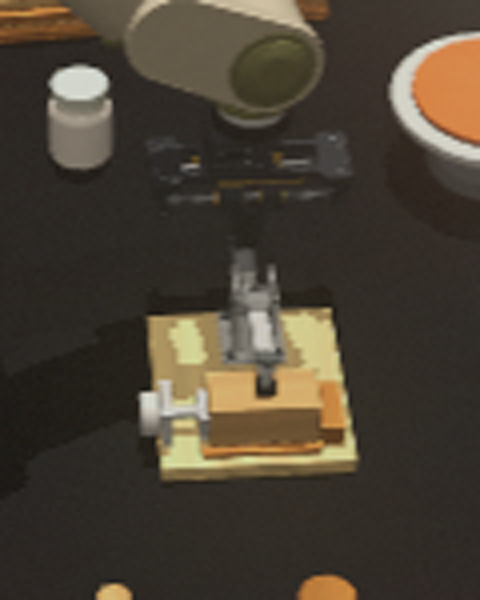

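The bar is down with the pad on the block at (265,380). I'll back off and check that the handle stays down.

```bash
python3 - <<'E'
from cell import env
from h import *
from scipy.spatial.transform import Rotation as Ro
p=env.read_state()["tool_pos"]
env.move_straight(p+[0,0,.22],velocity=.15)
env.move_pose(jw(-.09,.03,.34),[np.pi,0,JY]);env.hold(.3);s=show(env,"look")
c=env.capture("wrist");T=np.eye(4);T[:3,:3]=Ro.from_euler("xyz",s["eef_rot"]).as_matrix();T[:3,3]=s["tool_pos"]
c["world_to_cam"]=np.linalg.inv(T@c["hand_eye"]);cv2.imwrite("pics/w4.png",c["pixels"])
u,v,P=cloud(c);L=P-J
for y in(.175,.19,.205,.22):
    k=(abs(L[:,0])<.006)&(abs(L[:,1]-y)<.006)&(L[:,2]>.01);print(y,k.sum(),np.median(L[k][:,2]).round(4),"closed expect",round(.054-.0875*(y-.1145)+.011,4))
k=(L[:,2]>.025)&(L[:,2]<.062)&(L[:,0]<-.09)&(L[:,0]>-.16)&(abs(L[:,1])<.04);print("knob",L[k].min(0))
k=(L[:,2]>.058)&(L[:,2]<.071)&(L[:,0]>-.08)&(L[:,0]<.09)&(L[:,1]>-.045)&(L[:,1]<.03)&(abs(L[:,0])>.015);r=cv2.minAreaRect((L[k][:,:2]*1000).astype(np.float32));print("block",r)
E
```

```text
look 33.38 [0.4749 0.0442 0.3398] [-3.142  0.     0.008] F [ 0.1  0.1 -0.3] w 0.4 gf 0.0
0.175 110 0.0604 closed expect 0.0597
0.19 112 0.0589 closed expect 0.0584
0.205 110 0.0578 closed expect 0.0571
0.22 109 0.0567 closed expect 0.0558
knob [-0.11216985 -0.02302946  0.03813191]
block ((-2.3013648986816406, -0.9840679168701172), (98.91712951660156, 49.97834396362305), 0.4037657082080841)
```

View pics/w4.png

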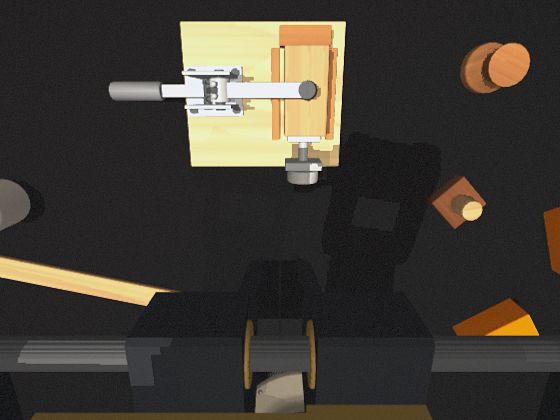

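The picture shows the handle down by itself (135,90), the pad on the block (308,90), the knob home (303,172) and the block against the end stop. The heights match the closed handle, so I'm handing the job in.

```bash
python3 -c "
from cell import env
print(env.close_job())"
```

```text
the job is handed in; nothing more can be done
None
```

I handed in the job at about 33 s: the block lies flat in the tray about 2 mm from the end stop, the knob is home, and the handle stayed down past centre with the pad on the block; I could not measure the pad force directly, and no verdict came back.

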